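Free the blade holder from a left-hand clamp

ROBOT

A 7-joint arm with a two-finger parallel gripper is mounted at the origin on the work surface. World frame = base frame: x ahead of the robot, y to its left, z up, the work surface at z = 0. Lengths are in mm, angles in rad, forces in N, time in s.
With the tool pointing down it reaches from about 425 to 875 mm from the base axis. Payload 9.9 kg.
Tool frame: the origin (TCP) lies at the very end of the fingers, on their centre line; the grasp point (between the pads) lies 19 mm behind it; z points along the fingers, y is the direction in which the jaws open and shut (so a half turn about z gives the same grasp; the last joint's range is limited). The gripper opens to 85 mm and grips with 20 to 120 N. Pads are 22 mm wide; open, the fingers measure 114 mm over their backs; the gripper's body (76 mm by 85 mm) begins 54 mm behind the grasp point. The pads swing forward as they close: fully open they stand 13 mm farther back than shut.
Start: joints at [1.133, 0.576, 0.025, 1.437, -0.015, 1.129, -0.057], TCP at [233.868, -633.193, 196.789] pointing down, gripper open.
Joint ranges: [-2.76, 2.76], [-0.34, 2.15], [-1.52, 1.57], [0.19, 2.46], [-1.09, 4.23], [0.17, 1.99], [-2.82, 2.82]. Speed limits (rad/s): [2.22, 2.22, 3.01, 3.01, 3.14, 3.14, 3.14].

INTERFACE

Orientations are given as a rotation vector (axis times angle).
In Python, from workcell import robot, grab_frame, spot_in, mark_of gives the robot as it stands.
- The arm moves only by the tool carry_out, never from a script. Its argument "moves" is a list that holds one entry, the list of rows, each a list of 4 numbers: the shift along the tool's x, y, z in mm, then the turn about the tool's z in rad. In form: [[[tx, ty, tz, roll], ...]]. A call has exactly 8 rows; each row shifts and turns the commanded pose from where the row before left it, along the tool's axes as they then stand; what a row does not reach is not made up. A row lasts 1/10 s, in which the tool goes at most 50 mm and 8.59 degrees, less where a joint would pass 70% of its speed; a pose out of reach is approached as far as the arm can. A call is refused whole if a number of a shift passes 50 or a number of a turn 0.15, either way. A call with a gripper value outside its range is refused whole. "fingers" is the opening, from 0 (shut) to 1 (fully open), set as the call begins (left out, the last holds). The fingers move at their own pace and stop on an object; "force" is the grip in N (left out, the last holds). Time passes only in rows, so rows that do not move let the fingers close, or fill a call up. It gives the time, the measured TCP pose, the force and the opening at its end, in the units of the state.
- robot.sense(): the state, without advancing time (a new reading comes with each control period).
- grab_frame(name): name is "side" or "top" or "wrist"; returns a dict with "color" (420x560x3 uint8, red, green, blue), "depth" (420x560 float32, mm along the optical axis (not along the pixel's ray), 0 where there is no reading), "camera_matrix" (3x3 intrinsics, pixels), "rvec" (rotation vector, rad) and "tvec" (3), from world to camera coordinates, as OpenCV has them. Camera axes: x right, y down, z forward; pixel columns grow to the right and rows downward; lengths in mm; the calibration is good to about 2 mm. A picture is of the moment at which its call begins.
- robot.hand_in(): hands the job in, once; it reports no verdict.
Trained networks look in a picture, given as the dict that the camera call returned (one of the last four; its "shot" number tells which), for a name from the list of things; names that differ only in an ending like _2 or _b are one class to them, and where a whole thing is asked for, a point or a joint stands for the part that bears it (a point fixed in the world has none). Each returns a list of dicts, best first, with "conf" (0 to 1); they miss things now and then, are a little off and sometimes report something else, mostly with a low value. They report only what shows in the picture. A call takes as long as a camera call. They do not tell look-alikes from the thing itself.
- spot_in(picture, name): "extent" ([left, top, width, height] as shares, 0 to 1, of the picture: columns of its width, rows of its height, round what is visible of it).
- mark_of(picture, name): "location" ([column, row] as shares, 0 to 1, of the picture: columns of its width, rows of its height: a listed point, or the origin of a listed thing).
The state is a dict: "t": time; "qpos": joint angles; "qvel": joint speeds; "tau": joint torques, N m; "tcp_pos": TCP position; "tool_rot": TCP orientation; "wrist_force": force on the tool from outside, world axes, zero at the start; "torque": the same for the moment, N m; "gripper_width": finger opening in mm.
Only numpy, scipy, OpenCV 4.12 (cv2) and the standard library are available. Lean on these libraries where they do the work, as an engineer would, in place of code of your own. Each camera call takes 0.05 s, during which the arm holds its last target. There are 200 camera calls.

TASK

Loosen the red clamp knob on the grey stand - it has a left-hand thread, so turn it clockwise - until the blue blade holder is free, but do not force it past its end stop, then draw the holder straight out of the front by its fin and lay it flat in the white returns tray. Be gentle: do not twist or drag the stand on the bench, never wrench the holder against the stand, set it down softly, and leave the spray bottle and the tin standing where they are.

Things in the scene. Friction and masses are not known exactly. Their poses are not given: they have to be found in the camera images.
- stand: Grey steel clamp stand, 2.5 kg, loose on the bench, block 120 (x) x 100 (y) x 30 mm high. Origin: its underside, on the axis of its upright red clamp knob; z up, -x out of its front, the way the holder is drawn out. On top a channel along x, open above and at both ends, between rails (x -55 to 55 mm, 69 mm apart inside, 9 mm high) guides the holder; a 16 mm stud stands in its middle.
- stand_front (a point): Middle of the top edge of the stand's front face, 60 mm towards -x from the knob axis, 30 mm above the bench. Shows whether the stand has been twisted: only its weight holds it, so some 0.8 Nm about the knob axis turns it, and some 15 N sideways drags it, on the bench.
- thread_axis (a point): Point of the stand: knob axis at the block's top, 30 mm above the origin. Red knob: round rubber grip, diameter 34, 40 mm tall, on a steel flange of diameter 48, 6 mm thick, that turns and rises with it. Left-hand thread: clockwise from above it rises 2.5 mm per rad, anticlockwise it goes down to a lower stop. Turning takes about 0.2 Nm; it stays where left and cannot come off.
- flange_down (a point): Point of the stand on the axis, 38.5 mm above its origin: the flange's underside when screwed right down (knob top then 46 mm above this point). At the start it is 0 to 4.5 mm higher; how much is not told, the knob is not tracked. The holder is free at 7.5 to 8 mm; at 8.75 mm (3.5 rad from right down) the thread ends at a stop. Turned on against it, the grip's torque climbs 0.4 Nm per 0.1 rad, then the stand twists.
- holder: Blue blade holder, 0.15 to 0.3 kg: plate 156 (x) x 66 (y) x 8 mm, with a 20 mm slot open at its +x end that straddles the stud and an upright fin near its -x end. Origin: middle of the plate's underside; z up. At the start it lies in the channel, parallel to the stand, origin 42 mm in front (-x) of the knob axis and 30 mm above the stand's origin, with 1.5 mm side play.
- fin (a point): Middle of the holder's grip fin, 53 mm towards -x from the holder's origin and 29 mm above it: upright, 40 mm long in x, 12 mm thick in y, from the plate's top (8 mm above the origin) to 50 mm above the origin. Axes as the holder.
- lugs (a point): Point between the tops of the holder's two yellow lugs (5 mm thick in x, 8 mm high, one on each fork arm), 68 mm towards +x from the holder's origin and 16 mm above it. Until the flange is above them they catch behind it after about 2 mm of pull; when free, after some 55 mm of travel they have passed the flange and the holder can be lifted.
- tray: Low white returns tray, 250 (x) x 170 (y) mm, walls 30 mm high and 4 mm thick, floor 4 mm thick, fixed to the bench. Origin: centre of its underside; z up. It stands to the left or to the right of the stand.
- parts_bin: Green bin with spare knobs, 150 x 120 x 60 mm, fixed to the bench, on the other side from the tray. Leave alone. Origin: centre of its underside.
- spray: white spray bottle with a blue label, 56 mm wide, 180 mm tall, beyond the stand to one side, loose on the bench. Leave alone. Origin: its underside.
- tin: tin with a yellow band, 60 mm wide, 90 mm tall, beyond the stand on the other side, loose on the bench. Leave alone. Origin: its underside.
Mind the look-alikes: they are no part of the job. Of the things shaped like the holder, the blue one is meant.

How it is judged (in metres and radians):
On the way:
1. the holder has been drawn out of the front, past the loosened clamp (at least 50 mm, still on the stand's line: within 12 mm sideways and 10 mm of its height in the channel) (x of holder in the frame of stand below -0.092 m and y of holder in the frame of stand between -0.012 and 0.012 m and z of holder in the frame of stand below 0.04 m), for 0.05 s.
At the end, for the whole second after the job is handed in: The holder lies flat on the tray's floor, right way up and at rest (its origin within 60 mm of the tray's centre along both tray axes and under 9 mm above the tray's underside, tilt under 0.06 rad), let go (x of holder in the frame of tray between -0.06 and 0.06 m and y of holder in the frame of tray between -0.06 and 0.06 m and z of holder in the frame of tray between 0 and 0.009 m and angle between holder's own z axis and vertical below 0.06 rad and linear speed of holder below 0.02 m/s and contact force between holder and the fingers below 0.1 N); the robot touches nothing.
It fails at once if the stand is dragged or twisted on the bench (its origin or the middle of its front edge moves more than 12 mm; 12 mm at the front edge is 0.2 rad) (distance of any of stand, stand_front from where it was at the start of the episode above 0.012 m).
It fails at once if the holder is forced against the stand, its clamp or its knob with more than 40 N (pulled while locked, or jammed) (contact force between holder and stand above 40 N).
It fails at once if the holder is set down in the tray with more than 30 N, or dropped so hard (contact force between holder and tray above 30 N).
It fails at once if the holder moves faster than 0.8 m/s (thrown or dropped) (linear speed of holder above 0.8 m/s).
It fails at once if the spray bottle or the tin is moved more than 25 mm (distance of any of spray, tin from where it was at the start of the episode above 0.025 m).
It also fails if it takes over 72 s, if anything falls off the work surface, if the arm or the gripper's body presses on something with over 40 N, if the wrist force passes 120 N, or if a joint passes its speed limit or range.

## Working session

There is one attempt and no reset: what is moved stays moved. The work goes in short steps, Python scripts to look and compute and a tool call to move; the robot and the scene stay as the last step left them, time stands still between calls to the robot, and variables do not carry over. Pictures are saved under pics/ and viewed, about 8 in all and at most 12, crops included, and the job is handed in when it is done.

Besides the shell and the picture viewer there is one more tool, called after "Emit:" in YAML: its name, and indented under it one key for each argument. carry_out: Moves the arm, as the interface text tells. Its arguments: {"type":"object","properties":{"moves":{"type":"array"},"fingers":{"type":"number"},"force":{"type":"number"}},"required":["moves"]}

```bash
mkdir -p pics; ls; cat > h.py <<'E'
import numpy as np, cv2
from workcell import robot, grab_frame, spot_in, mark_of
def cam(p):
    R=cv2.Rodrigues(np.array(p["rvec"],float))[0]; return np.array(p["camera_matrix"]),R,np.array(p["tvec"],float).ravel()
def ray_z(p,u,v,z):
    K,R,t=cam(p); d=R.T@np.linalg.inv(K)@[u,v,1]; c=-R.T@t; return c+d*(z-c[2])/d[2]
def cloud(p):
    K,R,t=cam(p); D=p["depth"]; v,u=np.mgrid[:420,:560]
    X=np.stack([(u-K[0,2])/K[0,0]*D,(v-K[1,2])/K[1,1]*D,D],-1); W=(X-t)@R
    W[D<=0]=np.nan; return W
def proj(p,P):
    return cv2.projectPoints(np.array(P,float).reshape(-1,3),np.array(p["rvec"],float),np.array(p["tvec"],float),np.array(p["camera_matrix"]),None)[0].reshape(-1,2)
def save(p,n,crop=None,s=1):
    im=p["color"][:,:,::-1]
    if crop: a,b,c,d=crop; im=im[b:d,a:c]
    cv2.imwrite("pics/"+n,cv2.resize(im,None,fx=s,fy=s,interpolation=cv2.INTER_CUBIC))
E
cat > a.py <<'E'
from h import *
np.set_printoptions(precision=1,suppress=True)
s=robot.sense(); print({k:np.round(v,3) for k,v in s.items()})
T=grab_frame("top");S=grab_frame("side")
cv2.imwrite("pics/a.png",np.vstack([T["color"][:,:,::-1],S["color"][:,:,::-1]])[:, :] if 0 else cv2.resize(np.hstack([T["color"][:,:,::-1],S["color"][:,:,::-1]]),(800,300)))
save(T,"top.png",None,1.4)
Z=dict(stand=0,stand_front=30,thread_axis=30,flange_down=38.5,holder=30,fin=59,lugs=46,tray=0,parts_bin=0,spray=0,tin=0)
for n,z in Z.items():
  for nm,p in (("top",T),("side",S)):
    for m in mark_of(p,n)[:3]:
        u=np.array(m["location"])*[560,420]; print(n,nm,round(m["conf"],2),u,ray_z(p,*u,z))
for p in(T,S): K,R,t=cam(p); print(-R.T@t)
np.savez("T.npz",c=T["color"],d=T["depth"],K=T["camera_matrix"],r=T["rvec"],t=T["tvec"])
np.savez("S.npz",c=S["color"],d=S["depth"],K=S["camera_matrix"],r=S["rvec"],t=S["tvec"])
E
python3 a.py
```

```text
pics
{'t': np.float64(0.0), 'qpos': array([ 1.1,  0.6,  0. ,  1.4, -0. ,  1.1, -0.1]), 'qvel': array([ 0., -0., -0., -0.,  0., -0., -0.]), 'tau': array([ -0. , -76.6,   2.2, -28.6,   0. ,   0. ,  -0. ]), 'tcp_pos': array([ 233.7, -632.7,  195.9]), 'tool_rot': array([-3.1, -0.6,  0. ]), 'wrist_force': array([1.2, 0.2, 0. ]), 'torque': array([-0. , -0.1, -0.1]), 'gripper_width': np.float64(85.105)}
stand top 0.61 [276.5 185.6] [641.2  11.8   0. ]
stand side 0.9 [307.8 217.1] [628.6   4.4   0. ]
stand side 0.64 [293.5 208.5] [598.8  34.5   0. ]
stand_front top 0.65 [275.  211.4] [573.7  14.4  30. ]
stand_front side 0.78 [287.2 208.9] [580.8  10.   30. ]
thread_axis top 0.59 [278.5 185.2] [637.1   6.4  30. ]
thread_axis top 0.47 [274.9 225.8] [539.2  14.5  30. ]
thread_axis side 0.61 [313.1 212.3] [638.  -7.  30.]
flange_down top 0.62 [280.7 184.2] [638.1   1.1  38.5]
flange_down side 0.83 [312.1 206.7] [636.9   2.8  38.5]
flange_down side 0.42 [315.8 152.4] [673.8 178.6  38.5]
holder top 0.92 [277.3 201.3] [598.    9.1  30. ]
holder top 0.56 [347.8 234.8] [ 518.4 -158.5   30. ]
holder s
[... 354 characters left out ...]
[281.  171.5] [667.5   0.3  46. ]
lugs side 0.88 [280.8 252.4] [ 551.3 -119.4   46. ]
lugs side 0.86 [320.6 202. ] [656.9   8.   46. ]
tray top 0.81 [152.7 243.4] [497.7 313.1   0. ]
tray side 0.91 [240.6 134.7] [489.3 313.2   0. ]
parts_bin top 0.94 [424.6 257.1] [ 466.9 -347.     0. ]
parts_bin top 0.29 [365.8 170.6] [ 679.4 -209.4    0. ]
parts_bin side 0.68 [251.8 372.1] [ 471.1 -347.5    0. ]
parts_bin side 0.68 [292.  210.3] [594.6  29.4   0. ]
spray top 0.78 [364.1 170.5] [ 679.6 -205.2    0. ]
spray side 0.95 [351.5 296.1] [ 686.6 -212.7    0. ]
tin top 0.64 [197.3 169.1] [682.4 209.2   0. ]
tin side 0.84 [314.8 153.2] [679.1 216.    0. ]
[ 452.8  -12.  1112. ]
[ 492.8 -689.7  872.2]
```

View pics/top.png

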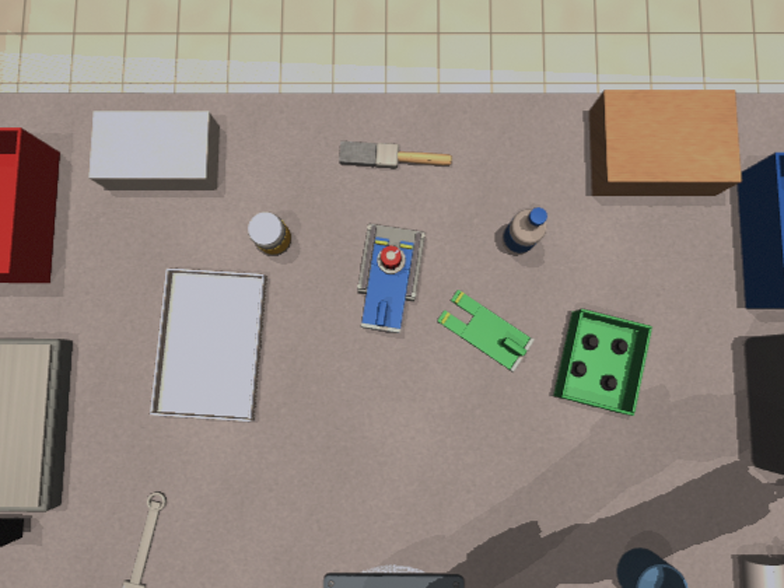

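View pics/a.png

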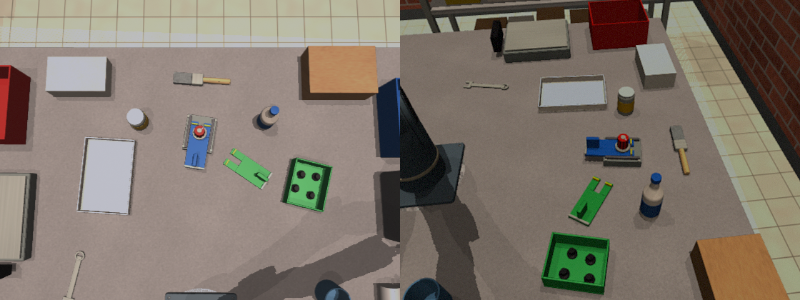

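The top view (784x588) shows the blue holder with the red knob at (390,258). The look-alike is the green holder at (485,330); the blue one is meant, because it sits in the stand under the red knob. The tray is at (208,345), left of the stand. Next I measure from depth.

```bash
cat > b.py <<'E'
from h import *
np.set_printoptions(precision=1,suppress=True)
out={}
for n in "TS":
    f=np.load(n+".npz"); p=dict(color=f["c"],depth=f["d"],camera_matrix=f["K"],rvec=f["r"],tvec=f["t"])
    W=cloud(p); c=p["color"].astype(int); r,g,b=c[...,0],c[...,1],c[...,2]
    near=(abs(W[...,0]-610)<130)&(abs(W[...,1]-10)<90)
    red=near&(r>1.8*g)&(r>1.8*b)&(r>60)
    P=W[red]; print(n,"red",len(P),P.mean(0),"z pct",np.percentile(P[:,2],[5,50,90,97,100]))
    Q=P[P[:,2]>np.percentile(P[:,2],90)-4]; print(" top",Q.mean(0),len(Q))
    bl=near&(b>1.5*r)&(b>1.15*g)&(b>60)
    P=W[bl]; Q=P[(P[:,2]<46)&(P[:,2]>30)]
    rc=cv2.minAreaRect(Q[:,:2].astype(np.float32)); print(" plate",rc,np.median(Q[:,2]),len(Q))
    Q=P[P[:,2]>60]; print(" fin",Q.mean(0) if len(Q) else None,Q[:,2].max() if len(Q) else None,cv2.minAreaRect(Q[:,:2].astype(np.float32)) if len(Q)>4 else "")
    ye=near&(r>1.5*b)&(g>1.3*b)&(r>110); 
    k=W[ye&(W[...,2]>38)&(W[...,0]>630)]; print(" lug",len(k),k.mean(0) if len(k) else "")
    st=near&(W[...,2]>10)&(W[...,2]<60)
    rc=cv2.minAreaRect(W[st][:,:2].astype(np.float32)); print(" stand+holder",rc)
    tr=(abs(W[...,0]-497)<190)&(abs(W[...,1]-313)<140)&(W[...,2]>18)&(W[...,2]<40)&(c.min(-1)>90)
    Q=W[tr];Q=Q[(Q[:,1]>190)]
    print(" tray",cv2.minAreaRect(Q[:,:2].astype(np.float32)),len(Q))
E
python3 b.py
```

```text
T red 127 [632.    5.1  84.1] z pct [75.2 85.5 87.9 88.7 89.9]
 top [633.1   6.4  86.3] 94
 plate ((597.1917724609375, 10.237594604492188), (67.13719940185547, 149.5792999267578), 81.37176513671875) 37.320079939412764 1174
 fin [543.   19.4  78.4] 84.37551326953421 ((584.53271484375, 16.704639434814453), (14.459397315979004, 126.397705078125), 86.65982818603516)
 lug 33 [661.7   4.   44.6]
 stand+holder ((608.1657104492188, -1.3668060302734375), (192.70309448242188, 132.6344757080078), 7.303668975830078)
 tray ((492.82318115234375, 316.59930419921875), (171.53622436523438, 250.260009765625), 86.67817687988281) 748
S red 135 [634.5   2.4  81.4] z pct [55.8 85.8 88.2 89.5 90.7]
 top [633.6   4.3  86.8] 92
 plate ((597.6557006835938, 10.722850799560547), (72.59410858154297, 151.4347686767578), 82.12602233886719) 38.13432903597595 882
 fin [543.   17.3  79.7] 82.52506656562748 ((570.3701171875, 13.354209899902344), (12.480350494384766, 95.7472915649414), 82.26055908203125)
 lug 54 [651.4   4.1  65.1]
 stand+holder ((604.5279541015625, 8.782955169677734), (101.06300354003906, 179.7354736328125), 81.12373352050781)
 tray ((491.1479797363281, 317.68701171875), (177.6305389404297, 250.50132751464844), 86.61151885986328) 487
```

```bash
cat >> h.py <<'E'
from scipy.spatial.transform import Rotation as Ro
np.set_printoptions(precision=2,suppress=True)
KN=np.array([634,5.]); YAW=-0.147
def st():
    s=robot.sense(); R=Ro.from_rotvec(s["tool_rot"]).as_matrix(); 
    print("t %.2f"%s["t"],"tcp",s["tcp_pos"],"q",s["qpos"],"w %.1f"%s["gripper_width"],"F",s["wrist_force"],"M",s["torque"],"yaw tool x %.3f"%np.arctan2(R[1,0],R[0,0]),"z",R[:,2])
    return s,R
def to(P):
    s,R=st(); d=R.T@(np.array(P,float)-s["tcp_pos"]); print("shift",d,"per row/8",d/8,"/16",d/16)
E
python3 -c "
from h import *
to([634,5,200])"
```

```text
t 1.20 tcp [ 233.87 -633.2   196.77] q [ 1.13  0.58  0.02  1.44 -0.01  1.13 -0.06] w 85.3 F [ 0.31  0.03 -0.03] M [-0.02  0.   -0.01] yaw tool x 0.354 z [-0.  0. -1.]
shift [ 596.46 -460.05   -3.22] per row/8 [ 74.56 -57.51  -0.4 ] /16 [ 37.28 -28.75  -0.2 ]
```

Emit:
carry_out:
  moves:
    - [[36, -28, -2, 0], [36, -28, -2, 0], [36, -28, -2, 0], [36, -28, -2, 0], [36, -28, -2, 0], [36, -28, -2, 0], [36, -28, 0, 0], [36, -28, 0, 0]]
  fingers: 1

```text
t: 2.0
tcp_pos: [427.3, -321.7, 209.2]
tool_rot: [3.092, 0.553, 0.001]
wrist_force: [1.1, -1.5, -0.4]
gripper_width: 85.2
```

Emit:
carry_out:
  moves:
    - [[36, -28, 0, 0], [36, -28, 0, 0], [36, -28, 0, 0], [36, -28, 0, 0], [36, -28, 0, 0], [36, -28, 0, 0], [36, -28, 0, 0], [0, 0, 0, 0]]

```text
t: 2.8
tcp_pos: [597.6, -44.0, 208.5]
tool_rot: [-3.086, -0.566, -0.004]
wrist_force: [0.1, -0.1, -0.1]
gripper_width: 85.1
```

```bash
python3 -c "
from h import *
to([634,5,200])
p=grab_frame('wrist'); save(p,'w1.png',None,1)
for n,z in dict(stand_front=30,flange_down=38.5,fin=59,lugs=46).items():
  for m in mark_of(p,n)[:2]:
    u=np.array(m['location'])*[560,420]; print(n,round(m['conf'],2),u,ray_z(p,*u,z))
W=cloud(p); c=p['color'].astype(int); r,g,b=c[...,0],c[...,1],c[...,2]
k=(r>1.8*g)&(r>1.8*b)&(r>60)&(abs(W[...,0]-634)<60)&(abs(W[...,1]-5)<60)
Q=W[k]; print('red',len(Q),np.nanmean(Q,0),np.nanpercentile(Q[:,2],[5,50,90,98]))
"
```

```text
t 2.80 tcp [597.64 -44.03 208.52] q [ 0.07  0.45 -0.11  1.63  0.05  1.06 -1.26] w 85.1 F [ 0.08 -0.09 -0.06] M [ 0.06 -0.02 -0.03] yaw tool x 0.363 z [ 0.  0. -1.]
shift [ 51.38 -32.89   8.78] per row/8 [ 6.42 -4.11  1.1 ] /16 [ 3.21 -2.06  0.55]
flange_down 0.74 [244.33 120.2 ] [636.04   5.07  38.5 ]
flange_down 0.51 [226.58 158.3 ] [594.29   9.56  38.5 ]
fin 0.93 [194.32 206.22] [541.93  22.96  59.  ]
fin 0.66 [367.02 303.11] [ 502.14 -184.55   59.  ]
lugs 0.97 [256.31  96.89] [660.85   1.07  46.  ]
lugs 0.84 [310.8  217.18] [568.34 -92.34  46.  ]
red 942 [635.99   6.55  85.38] [84.21 85.62 86.48 87.06]
```

View pics/w1.png

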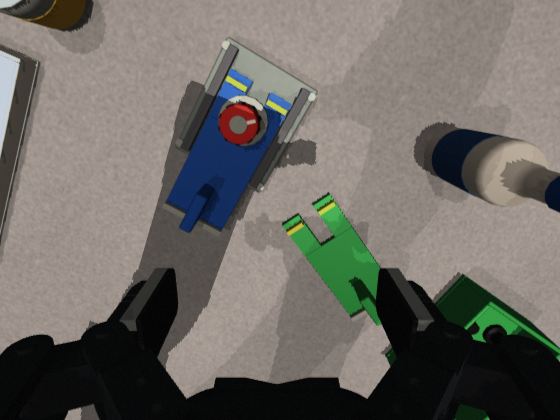

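The wrist view shows the knob at (240,123), the lugs at (237,82) and (275,103), and the blue fin at (200,210). The green copy is apart at (340,260). Moving above the knob and winding the wrist back.

Emit:
carry_out:
  moves:
    - [[26, -16, 0, 0], [26, -16, 0, 0], [0, 0, 0, -0.15], [0, 0, 0, -0.15], [0, 0, 0, -0.15], [0, 0, 0, -0.15], [0, 0, 0, -0.15], [0, 0, 0, -0.15]]

```text
t: 3.85
tcp_pos: [632.3, -6.0, 209.0]
tool_rot: [2.54, 1.847, -0.0]
wrist_force: [0.2, -0.6, 0.1]
gripper_width: 85.1
```

```bash
python3 -c "
from h import *
to([635.5,5.5,120])"
```

```text
t 3.85 tcp [632.27  -6.02 209.05] q [ 0.14  0.51 -0.34  1.53  0.18  1.13 -0.55] w 85.1 F [ 0.2  -0.64  0.07] M [-0.04 -0.03 -0.07] yaw tool x 1.257 z [ 0. -0. -1.]
shift [12.01 -0.51 89.04] per row/8 [ 1.5  -0.06 11.13] /16 [ 0.75 -0.03  5.56]
```

Emit:
carry_out:
  moves:
    - [[12, 0, 20, -0.15], [0, 0, 20, -0.15], [0, 0, 20, -0.15], [0, 0, 10, -0.15], [0, 0, 0, -0.15], [0, 0, 0, -0.15], [0, 0, 0, -0.15], [0, 0, 0, -0.1]]

```text
t: 4.65
tcp_pos: [636.1, 5.2, 138.9]
tool_rot: [1.128, 2.932, -0.001]
wrist_force: [0.7, -0.5, -1.5]
gripper_width: 85.2
```

```bash
python3 -c "
from h import *
to([635.5,5.5,56])
p=grab_frame('wrist'); 
W=cloud(p); c=p['color'].astype(int); r,g,b=c[...,0],c[...,1],c[...,2]
k=(r>1.8*g)&(r>1.8*b)&(r>60)&(abs(W[...,0]-634)<60)&(abs(W[...,1]-5)<60)
Q=W[k]; print('red',len(Q),np.nanmean(Q,0),np.nanpercentile(Q[:,2],[5,50,90,98]))
q=Q[Q[:,2]>81]; print(cv2.minEnclosingCircle(q[:,:2].astype(np.float32)),q.mean(0))
"
```

```text
t 4.65 tcp [636.09   5.17 138.88] q [ 0.29  0.63 -0.63  1.61  0.41  1.04  0.38] w 85.2 F [ 0.7  -0.53 -1.46] M [-0.01  0.01 -0.03] yaw tool x 2.407 z [-0. -0. -1.]
shift [ 0.71 -0.09 82.88] per row/8 [ 0.09 -0.01 10.36] /16 [ 0.04 -0.01  5.18]
red 1237 [634.47   7.55  85.58] [84.39 85.63 86.52 87.05]
((635.3824462890625, 5.7421979904174805), 17.137948989868164) [634.5    7.53  85.62]
```

Emit:
carry_out:
  moves:
    - [[1, 0, 14, 0], [0, 0, 14, 0], [0, 0, 14, 0], [0, 0, 14, 0], [0, 0, 12, 0], [0, 0, 10, 0], [0, 0, 8, 0], [0, 0, 0, 0]]

```text
t: 5.5
tcp_pos: [635.0, 7.9, 51.6]
tool_rot: [-1.132, -2.929, 0.001]
wrist_force: [-0.0, -0.7, -0.2]
gripper_width: 85.4
```

Emit:
carry_out:
  moves:
    - [[0, 0, 0, 0], [0, 0, 0, 0], [0, 0, 0, 0], [0, 0, 0, 0], [0, 0, 0, 0], [0, 0, 0, 0], [0, 0, 0, 0], [0, 0, 0, 0]]
  fingers: 0
  force: 25

```text
t: 6.3
tcp_pos: [635.6, 8.0, 52.8]
tool_rot: [-1.133, -2.93, -0.0]
wrist_force: [-0.0, -0.5, 0.0]
gripper_width: -0.2
```

```bash
python3 -c "
from h import *
st()"
```

```text
t 6.30 tcp [635.6    8.02  52.81] q [ 0.26  0.72 -0.58  1.69  0.48  0.88  0.31] w -0.2 F [-0.02 -0.54  0.02] M [ 0.02  0.03 -0.04] yaw tool x 2.404 z [ 0.  0. -1.]
```

```bash
python3 -c "
from h import *
p=grab_frame('wrist');q=grab_frame('side'); save(q,'s2.png',(240,140,380,245),5); save(p,'w2.png'); st()
print(proj(q,[635.6,8,52.8]),proj(p,[[635.6,8,52.8],[635.5,5.7,86]]))"
```

```text
t 6.40 tcp [635.62   8.01  52.81] q [ 0.26  0.72 -0.58  1.69  0.48  0.88  0.31] w -0.3 F [-0.28 -0.4  -0.3 ] M [ 0.02  0.03 -0.01] yaw tool x 2.404 z [ 0.  0. -1.]
[[311.44 200.91]] [[276.7  242.31]
 [272.91 274.63]]
```

View pics/s2.png

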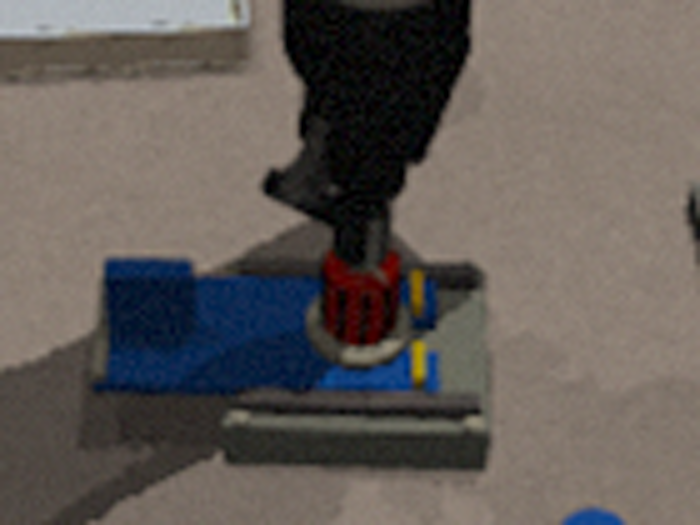

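View pics/w2.png

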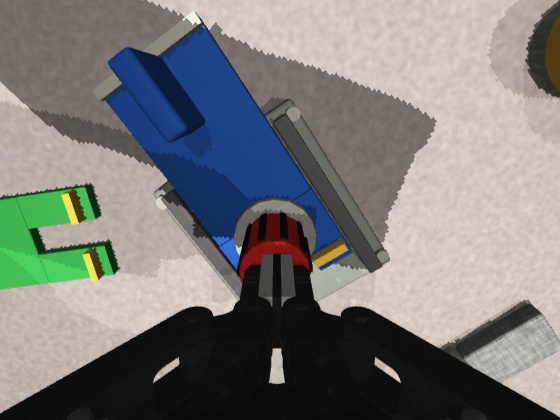

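```bash
python3 -c "
from h import *
p=grab_frame('wrist');q=grab_frame('side')
for n,i in(('w',p),('s',q)):
    W=cloud(i); c=i['color'].astype(int)
    if n=='w': pts=[(u,v) for v in (230,240,250,260,270,280,290,300) for u in (250,262,275,290,302)]
    else: pts=[(u,v) for v in (180,185,188,190,193,196,200,205) for u in (308,311,314)]
    for u,v in pts: print(n,u,v,c[v,u],W[v,u])
"
```

```text
w 250 230 [18  7  9] [619.12   3.75  57.59]
w 262 230 [8 8 9] [619.43  13.04  72.41]
w 275 230 [81 13 12] [623.79  17.63  72.07]
w 290 230 [76 14 13] [630.53  21.71  66.6 ]
w 302 230 [17 17 15] [637.59  24.38  58.18]
w 250 240 [74 13 11] [619.29   5.1   72.52]
w 262 240 [43 13 14] [620.36  12.72  82.37]
w 275 240 [87 15 14] [623.87  17.64  84.01]
w 290 240 [77 15 14] [630.12  21.45  79.34]
w 302 240 [8 8 8] [635.98  24.33  73.91]
w 250 250 [113  21  18] [nan nan nan]
w 262 250 [128  22  19] [623.07  10.35  85.44]
w 275 250 [127  22  20] [627.12  14.67  85.28]
w 290 250 [128  23  20] [631.84  19.64  84.96]
w 302 250 [41 12 11] [636.67  22.96  82.15]
w 250 260 [129  22  20] [622.76   3.19  86.34]
w 262 260 [70 69 66] [623.13  10.88  95.95]
w 275 260 [13 13 14] [626.69  15.13  96.41]
w 290 260 [71 70 65] [631.32  19.59  95.57]
w 302 260 [129  22  20] [638.78  20.74  86.28]
w 250 270 [14 15 15] [622.44   4.66  97.95]
w 262 270 [71 71 66] [623.01  11.53 105.65]
w 275 270 [12 12 15] [627.02  14.88 104.35]
w 290 270 [71 70 66] [630.91  19.5  104.78]
w 302 270 [12 14 13] [637.52  20.81  97.4
[... 1006 characters left out ...]
14 188 [50 53 48] [636.91  -4.26 109.16]
s 308 190 [ 6 16  4] [625.38   2.82  96.53]
s 311 190 [10 13 19] [630.21  -6.27 105.83]
s 314 190 [51 50 43] [637.63  -2.25 100.45]
s 308 193 [70 11  7] [625.97   4.06  85.26]
s 311 193 [28 32 20] [630.9   -4.8   94.42]
s 314 193 [60 58 52] [637.63  -4.41  93.09]
s 308 196 [83  1  8] [624.5   -5.47  86.18]
s 311 196 [76  7  5] [631.05  -6.09  85.99]
s 314 196 [71  6  5] [637.42  -7.51  86.72]
s 308 200 [ 7  8 14] [624.6   -7.48  75.11]
s 311 200 [55  2  0] [631.04  -8.82  75.76]
s 314 200 [54  9  7] [637.64  -9.36  75.48]
s 308 205 [30 23 24] [625.51  -5.95  56.21]
s 311 205 [54 14  1] [631.41 -10.46  60.64]
s 314 205 [59  7  3] [638.44  -9.32  58.33]
```

Emit:
carry_out:
  moves:
    - [[0, 0, -2, 0], [0, 0, -4, 0], [0, 0, -8, 0], [0, 0, -12, 0], [0, 0, -12, 0], [0, 0, -12, 0], [0, 0, 0, 0], [0, 0, 0, 0]]

```text
t: 7.3
tcp_pos: [635.8, 7.9, 103.3]
tool_rot: [1.133, 2.929, 0.0]
wrist_force: [-1.0, -0.6, -1.1]
gripper_width: -0.0
```

```bash
python3 -c "
from h import *
s,R=st()
p=grab_frame('wrist'); save(p,'w3.png')
W=cloud(p); T=(W-s['tcp_pos'])@R   # tool frame
c=p['color'].astype(int)
m=(abs(T[...,0])<45)&(abs(T[...,1])<30)&(T[...,2]>-60)&(T[...,2]<25)
for z in range(-60,25,5):
    k=m&(T[...,2]>=z)&(T[...,2]<z+5)
    if k.sum()>3: print(z,k.sum(),'x',np.percentile(T[k][:,0],[2,50,98]),'y',np.percentile(T[k][:,1],[2,98]),'col',c[k].mean(0))
"
```

```text
t 7.30 tcp [635.8    7.92 103.25] q [ 0.28  0.66 -0.61  1.65  0.44  0.97  0.35] w -0.0 F [-0.95 -0.56 -1.13] M [-0.02  0.04 -0.03] yaw tool x 2.404 z [ 0. -0. -1.]
-60 426 x [ 6.71 10.8  11.8 ] y [-13.15  12.84] col [30.39 30.58 29.42]
-55 420 x [ 6.67  7.74 11.76] y [-13.15  12.93] col [30.34 30.5  29.43]
-50 377 x [ 6.69  7.99 11.78] y [-13.22  12.97] col [30.48 30.69 29.12]
-45 309 x [ 6.79 10.82 11.85] y [-12.45  12.13] col [35.39 35.54 33.48]
-40 92 x [ 6.98 11.18 11.68] y [-7.89  6.47] col [49.9  46.1  43.29]
10 17 x [-6.93 -2.57  5.01] y [-7.44  4.73] col [86.41 83.47 75.82]
15 2172 x [-14.28   0.75  14.74] y [-16.08  13.94] col [108.45  36.52  33.17]
20 205 x [-12.1   11.87  16.39] y [-18.84  16.1 ] col [39.91 16.44 18.36]
```

View pics/w3.png

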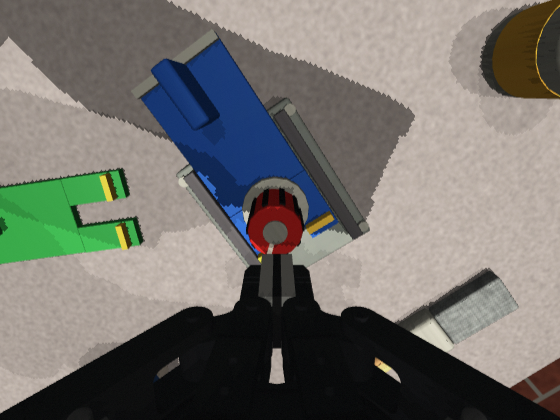

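The wrist depth shows the real fingertips about 37 mm short of the reported TCP, so they closed just above the knob (tips at z≈90, knob top 86). That explains the zero force. I'll correct for this offset, reopen and go lower.

Emit:
carry_out:
  moves:
    - [[-1.2, -1.9, 0, 0], [0, 0, 0, 0], [0, 0, 0, 0], [0, 0, 0, 0], [0, 0, 0, 0], [0, 0, 0, 0], [0, 0, 15, 0], [0, 0, 15, 0]]
  fingers: 1

```text
t: 8.15
tcp_pos: [635.3, 5.7, 71.9]
tool_rot: [1.133, 2.93, 0.0]
wrist_force: [-1.2, -0.4, -1.5]
gripper_width: 85.4
```

Emit:
carry_out:
  moves:
    - [[0, 0, 12, 0], [0, 0, 12, 0], [0, 0, 12, 0], [0, 0, 8, 0], [0, 0, 7, 0], [0, 0, 5, 0], [0, 0, 0, 0], [0, 0, 0, 0]]

```text
t: 8.95
tcp_pos: [635.4, 5.9, 17.1]
tool_rot: [1.133, 2.93, 0.0]
wrist_force: [0.9, 0.1, -0.5]
gripper_width: 85.3
```

Emit:
carry_out:
  moves:
    - [[0, 0, 0, 0], [0, 0, 0, 0], [0, 0, 0, 0], [0, 0, 0, 0], [0, 0, 0, 0], [0, 0, 0, 0], [0, 0, 0, 0], [0, 0, 0, 0]]
  fingers: 0
  force: 25

```text
t: 9.75
tcp_pos: [635.9, 6.3, 17.3]
tool_rot: [1.132, 2.929, 0.002]
wrist_force: [1.7, 1.7, 5.1]
gripper_width: 33.4
```

```bash
python3 -c "
from h import *
s,R=st()
p=grab_frame('wrist'); save(p,'w4.png')
W=cloud(p); T=(W-s['tcp_pos'])@R   # tool frame
c=p['color'].astype(int)
m=(abs(T[...,0])<14)&(T[...,0]>5)&(abs(T[...,1])<40)&(c.max(-1)<90)&(c[...,0]<1.4*c[...,1])
for z in range(-70,0,5):
    k=m&(T[...,2]>=z)&(T[...,2]<z+5)
    if k.sum()>3: print(z,k.sum(),'x',np.percentile(T[k][:,0],[2,50,98]),'y',np.percentile(T[k][:,1],[2,98]),'col',c[k].mean(0))
"
```

```text
t 9.75 tcp [635.93   6.33  17.33] q [ 0.25  0.76 -0.55  1.72  0.52  0.81  0.28] w 33.4 F [1.73 1.74 5.12] M [ 0.41 -0.27  0.03] yaw tool x 2.404 z [ 0.  0. -1.]
-70 457 x [ 5.7  11.09 12.01] y [-27.37  27.58] col [52.29 51.84 49.4 ]
-65 607 x [ 6.32 10.76 12.51] y [-29.71  29.49] col [37.94 38.07 36.92]
-60 542 x [ 6.62 10.74 12.49] y [-29.67  29.64] col [37.39 37.61 36.5 ]
-55 484 x [ 6.17 10.65 12.64] y [-29.77  29.52] col [39.12 39.25 37.81]
-50 458 x [ 6.48 10.62 12.48] y [-29.6   29.46] col [36.93 37.26 35.97]
-45 354 x [ 6.57 11.   12.45] y [-28.6   28.58] col [39.89 40.13 38.98]
-40 128 x [ 5.79 11.04 12.62] y [-22.91  22.1 ] col [35.18 35.18 33.78]
-35 38 x [ 8.5  11.22 12.79] y [-15.87  14.79] col [17.32 17.03 16.87]
-30 45 x [ 5.19  9.48 13.42] y [-22.46  22.29] col [76.09 76.36 71.31]
-25 142 x [ 5.77 11.   13.92] y [-20.48  39.87] col [75.98 73.89 74.38]
-20 49 x [ 5.69 11.26 13.78] y [18.2  39.23] col [62.39 65.47 73.88]
-15 41 x [ 5.91 10.26 13.42] y [30.67 35.88] col [63.2  69.63 74.29]
```

Emit:
carry_out:
  moves:
    - [[0, 0, -0.3, 0.12], [0, 0, -0.3, 0.12], [0, 0, -0.3, 0.12], [0, 0, -0.3, 0.12], [0, 0, -0.3, 0.12], [0, 0, -0.3, 0.12], [0, 0, -0.3, 0.12], [0, 0, -0.3, 0.12]]

```text
t: 10.6
tcp_pos: [636.1, 6.5, 19.6]
tool_rot: [2.362, 2.071, 0.003]
wrist_force: [2.8, 2.9, 2.4]
gripper_width: 33.5
```

```bash
python3 -c "
from h import *
st()"
```

```text
t 10.60 tcp [636.09   6.48  19.62] q [ 0.09  0.72 -0.29  1.73  0.28  0.74 -0.47] w 33.5 F [2.79 2.92 2.39] M [ 0.55 -0.52  0.2 ] yaw tool x 1.440 z [ 0.  0. -1.]
```

Emit:
carry_out:
  moves:
    - [[0, 0, -0.23, 0.09], [0, 0, -0.23, 0.09], [0, 0, -0.23, 0.09], [0, 0, -0.23, 0.09], [0, 0, -0.23, 0.09], [0, 0, -0.23, 0.09], [0, 0, -0.23, 0.09], [0, 0, -0.23, 0.09]]

```text
t: 11.4
tcp_pos: [636.2, 6.4, 21.4]
tool_rot: [2.94, 1.108, 0.003]
wrist_force: [3.6, 2.5, 2.8]
gripper_width: 33.4
```

```bash
cat > k.py <<'E'
from h import *
s,R=st()
p=grab_frame('wrist'); save(p,'k.png')
W=cloud(p); c=p['color'].astype(int); r,g,b=c[...,0],c[...,1],c[...,2]
k=(r>1.8*g)&(r>1.8*b)&(r>60)&(abs(W[...,0]-635)<25)&(abs(W[...,1]-6)<25)
Q=W[k]; 
h=Q[:,2]; hh=h[h>80]; print('top red',len(hh),np.nanpercentile(hh,[10,50,90,98]))
k=(abs(r-g)<25)&(abs(W[...,0]-635)<27)&(abs(W[...,1]-6)<27)&(W[...,2]>42)&(W[...,2]<60)&(np.hypot(W[...,0]-635.4,W[...,1]-5.7)>18)&(r>90)
print('flange',k.sum(),np.nanpercentile(W[k][:,2],[10,50,90]) if k.any() else '')
E
python3 k.py
```

```text
t 11.40 tcp [636.24   6.42  21.43] q [-0.03  0.7  -0.09  1.73  0.09  0.71 -1.01] w 33.4 F [3.62 2.48 2.75] M [ 0.54 -0.63  0.21] yaw tool x 0.721 z [ 0.  0. -1.]
top red 5689 [88.12 89.61 90.36 90.77]
flange 1359 [48.95 49.68 50.45]
```

Emit:
carry_out:
  moves:
    - [[0, 0, -0.3, 0.12], [0, 0, -0.3, 0.12], [0, 0, -0.3, 0.12], [0, 0, -0.3, 0.12], [0, 0, -0.3, 0.12], [0, 0, -0.3, 0.12], [0, 0, -0.3, 0.12], [0, 0, -0.3, 0.12]]

```text
t: 12.25
tcp_pos: [636.3, 6.2, 23.8]
tool_rot: [-3.119, 0.374, -0.003]
wrist_force: [3.9, 2.0, 2.6]
gripper_width: 33.5
```

```bash
python3 k.py
```

```text
t 12.25 tcp [636.33   6.22  23.83] q [-0.2   0.71  0.19  1.73 -0.19  0.71 -1.72] w 33.5 F [3.9  2.05 2.55] M [ 0.49 -0.84  0.19] yaw tool x -0.239 z [ 0.  0. -1.]
top red 5651 [90.48 91.98 92.73 93.16]
flange 1260 [44.97 51.94 52.81]
```

Emit:
carry_out:
  moves:
    - [[0, 0, -0.15, 0.06], [0, 0, -0.15, 0.06], [0, 0, -0.15, 0.06], [0, 0, -0.1, 0.04], [0, 0, 0, 0], [0, 0, 0, 0], [0, 0, 0, 0], [0, 0, 0, 0]]

```text
t: 13.1
tcp_pos: [636.0, 6.3, 24.1]
tool_rot: [-3.061, 0.703, -0.002]
wrist_force: [5.5, 2.7, 1.5]
gripper_width: 33.4
```

```bash
python3 k.py
```

```text
t 13.10 tcp [636.03   6.27  24.11] q [-0.23  0.72  0.25  1.74 -0.25  0.72 -1.88] w 33.4 F [5.45 2.65 1.45] M [ 0.59 -1.18  0.61] yaw tool x -0.451 z [ 0.  0. -1.]
top red 5586 [90.94 92.2  92.92 93.37]
flange 1201 [44.92 52.12 53.  ]
```

Torque rose from 0.2 to 0.6 Nm, so the stop is reached. I'll back off a little to unload it, then release.

Emit:
carry_out:
  moves:
    - [[0, 0, 0, -0.06], [0, 0, 0.1, -0.06], [0, 0, 0.1, -0.03], [0, 0, 0, 0], [0, 0, 0, 0], [0, 0, 0, 0], [0, 0, 0, 0], [0, 0, 0, 0]]

```text
t: 13.95
tcp_pos: [636.0, 6.2, 24.1]
tool_rot: [-3.105, 0.473, -0.002]
wrist_force: [3.8, 2.7, 3.3]
gripper_width: 33.2
```

```bash
python3 k.py
```

```text
t 13.95 tcp [635.98   6.25  24.07] q [-0.21  0.71  0.2   1.74 -0.2   0.71 -1.77] w 33.2 F [3.78 2.74 3.3 ] M [ 0.68 -1.    0.14] yaw tool x -0.302 z [ 0.  0. -1.]
top red 5672 [90.72 92.19 92.93 93.34]
flange 1251 [45.02 52.12 53.  ]
```

Emit:
carry_out:
  moves:
    - [[0, 0, 0, 0], [0, 0, 0, 0], [0, 0, 0, 0], [0, 0, 0, 0], [0, 0, -5, 0], [0, 0, -15, 0], [0, 0, -25, 0], [0, 0, -25, 0]]
  fingers: 1

```text
t: 14.8
tcp_pos: [635.1, 5.7, 95.6]
tool_rot: [3.105, -0.479, 0.0]
wrist_force: [0.8, -0.2, 0.3]
gripper_width: 85.6
```

Emit:
carry_out:
  moves:
    - [[0, 0, -30, 0], [0, 0, -30, 0], [0, 0, -20, 0], [0, 0, 0, -0.12], [0, 0, 0, -0.03], [0, 0, 0, 0], [0, 0, 0, 0], [0, 0, 0, 0]]

```text
t: 15.6
tcp_pos: [634.9, 5.8, 173.4]
tool_rot: [3.132, -0.248, -0.001]
wrist_force: [-0.1, -0.4, -0.9]
gripper_width: 85.4
```

```bash
cat > f.py <<'E'
from h import *
s,R=st()
p=grab_frame('wrist'); save(p,'f.png')
W=cloud(p); c=p['color'].astype(int); r,g,b=c[...,0],c[...,1],c[...,2]
k=(r>1.8*g)&(r>1.8*b)&(r>60)&(abs(W[...,0]-635)<25)&(abs(W[...,1]-6)<25)&(W[...,2]>80)
if k.any(): q=W[k]; print('knob',cv2.minEnclosingCircle(q[:,:2].astype(np.float32)),np.median(q[:,2]))
bl=(b>1.5*r)&(b>1.15*g)&(b>40)&(abs(W[...,0]-570)<140)&(abs(W[...,1]-10)<70)
F=W[bl&(W[...,2]>76)&(W[...,2]<84)]
if len(F): rc=cv2.minAreaRect(F[:,:2].astype(np.float32)); print('fin',rc,np.median(F[:,2]),F.mean(0),len(F))
P=W[bl&(W[...,2]<44)&(W[...,2]>32)]
print('plate',cv2.minAreaRect(P[:,:2].astype(np.float32)),np.median(P[:,2]),len(P))
for m in mark_of(p,'fin')[:2]:
    u=np.array(m['location'])*[560,420]; print('finmark',round(m['conf'],2),ray_z(p,*u,59))
E
python3 f.py
```

```text
t 15.60 tcp [634.91   5.76 173.43] q [-0.22  0.54  0.22  1.59 -0.13  1.02 -1.69] w 85.4 F [-0.08 -0.4  -0.92] M [-0.01  0.01 -0.1 ] yaw tool x -0.158 z [-0. -0. -1.]
knob ((635.9517211914062, 6.785800457000732), 16.786571502685547) 92.29852670048984
fin ((542.5709228515625, 20.72984504699707), (11.716940879821777, 39.650325775146484), 81.22193145751953) 78.96660103965952 [543.72  20.35  78.86] 515
plate ((597.0594482421875, 12.16604995727539), (66.09225463867188, 151.1416015625), 81.22216796875) 37.148601883198616 6426
finmark 0.93 [ 512.86 -180.66   59.  ]
finmark 0.65 [544.26  20.06  59.  ]
```

Emit:
carry_out:
  moves:
    - [[-31, 0, 0, 0], [-31, 0, 0, 0], [-31.5, 0, 0, 0], [0, 0, 20, 0], [0, 0, 25, 0], [0, 0, 25, 0], [0, 0, 20, 0], [0, 0, 0, 0]]

```text
t: 16.5
tcp_pos: [541.1, 20.3, 81.5]
tool_rot: [3.131, -0.246, -0.007]
wrist_force: [-0.9, 0.4, -0.8]
gripper_width: 85.8
```

```bash
python3 f.py; python3 -c "
from h import *
to([542.6,20.7,10])"
```

```text
t 16.50 tcp [541.11  20.28  81.55] q [-0.25  0.53  0.19  1.93 -0.15  0.7  -1.7 ] w 85.8 F [-0.92  0.38 -0.76] M [-0.04 -0.04 -0.01] yaw tool x -0.157 z [-0. -0. -1.]
knob ((635.9923706054688, 6.295278072357178), 17.058210372924805) 92.27537992465355
fin ((542.735107421875, 20.708572387695312), (11.613155364990234, 39.33600997924805), 81.33199310302734) 78.93531898044027 [543.6   20.46  78.89] 1359
plate ((595.3506469726562, 12.384838104248047), (66.24897766113281, 146.2261962890625), 81.17961883544922) 37.110952231694824 16345
finmark 0.73 [543.37  20.14  59.  ]
t 16.60 tcp [542.91  20.21  84.01] q [-0.25  0.52  0.19  1.93 -0.15  0.7  -1.7 ] w 85.6 F [-0.25  0.06  0.64] M [ 0.01 -0.01  0.02] yaw tool x -0.157 z [-0. -0. -1.]
shift [-0.35 -0.46 74.01] per row/8 [-0.04 -0.06  9.25] /16 [-0.02 -0.03  4.63]
```

Emit:
carry_out:
  moves:
    - [[0, -0.5, 14, 0], [0, 0, 14, 0], [0, 0, 14, 0], [0, 0, 14, 0], [0, 0, 10, 0], [0, 0, 8, 0], [0, 0, 0, 0], [0, 0, 0, 0]]

```text
t: 17.4
tcp_pos: [543.2, 20.8, 10.2]
tool_rot: [-3.132, 0.245, -0.001]
wrist_force: [0.6, 0.0, -0.3]
gripper_width: 85.6
```

Emit:
carry_out:
  moves:
    - [[0, 0, 0, 0], [0, 0, 0, 0], [0, 0, 0, 0], [0, 0, 0, 0], [0, 0, 0, 0], [0, 0, 0, 0], [0, 0, 0, 0], [0, 0, 0, 0]]
  fingers: 0
  force: 30

```text
t: 18.2
tcp_pos: [542.9, 20.8, 9.9]
tool_rot: [-3.132, 0.245, -0.0]
wrist_force: [-0.7, -0.4, 3.2]
gripper_width: 11.6
```

```bash
python3 -c "
from h import *
st()"
```

```text
t 18.20 tcp [542.94  20.79   9.9 ] q [-0.22  0.63  0.15  1.99 -0.18  0.53 -1.67] w 11.6 F [-0.73 -0.35  3.21] M [-0.04  0.08 -0.01] yaw tool x -0.156 z [ 0.  0. -1.]
```

Emit:
carry_out:
  moves:
    - [[0, 0, 0, 0], [0, 0, 0, 0], [-1, 0, 0, 0], [-1, 0, 0, 0], [-1, 0, 0, 0], [-1, 0, 0, 0], [-1, 0, 0, 0], [0, 0, 0, 0]]
  force: 70

```text
t: 19.0
tcp_pos: [538.1, 21.7, 9.9]
tool_rot: [-3.132, 0.245, -0.0]
wrist_force: [1.6, -0.3, 2.0]
gripper_width: 11.2
```

```bash
python3 -c "
from h import *
st()"
```

```text
t 19.00 tcp [538.05  21.65   9.88] q [-0.23  0.63  0.15  2.   -0.18  0.52 -1.68] w 11.2 F [ 1.65 -0.28  2.05] M [-0.07 -0.61  0.01] yaw tool x -0.156 z [ 0.  0. -1.]
```

Emit:
carry_out:
  moves:
    - [[-2, 0, 0, 0], [-3, 0, 0, 0], [-4, 0, 0, 0], [-4, 0, 0, 0], [-4, 0, 0, 0], [-4, 0, 0, 0], [-4, 0, 0, 0], [-4, 0, 0, 0]]

```text
t: 19.8
tcp_pos: [508.9, 26.2, 9.7]
tool_rot: [3.132, -0.245, -0.0]
wrist_force: [1.5, -0.9, 0.4]
gripper_width: 11.2
```

```bash
python3 -c "
from h import *
st()"
```

```text
t 19.80 tcp [508.87  26.17   9.74] q [-0.24  0.6   0.15  2.08 -0.18  0.48 -1.68] w 11.2 F [ 1.54 -0.86  0.37] M [-0.12 -0.64 -0.05] yaw tool x -0.156 z [-0.  0. -1.]
```

Emit:
carry_out:
  moves:
    - [[-4, 0, 0, 0], [-5, 0, 0, 0], [-5, 0, 0, 0], [-5, 0, 0, 0], [-5, 0, 0, 0], [-5, 0, 0, 0], [-4, 0, 0, 0], [-3, 0, 0, 0]]

```text
t: 20.6
tcp_pos: [473.2, 31.8, 9.7]
tool_rot: [3.132, -0.245, -0.001]
wrist_force: [1.2, -0.1, -0.1]
gripper_width: 11.3
```

```bash
cat > g.py <<'E'
from h import *
s,R=st(); p=grab_frame('top'); save(p,'g.png',(200,130,360,250),5)
W=cloud(p); c=p['color'].astype(int); r,g,b=c[...,0],c[...,1],c[...,2]
bl=(b>1.5*r)&(b>1.15*g)&(b>60)&(abs(W[...,0]-530)<160)&(W[...,1]>-60)&(W[...,1]<400)&(W[...,2]<200)
P=W[bl]; print('blue',cv2.minAreaRect(P[:,:2].astype(np.float32)),np.percentile(P[:,2],[5,50,95]),P[:,0].max())
k=(r>1.8*g)&(r>1.8*b)&(r>60)&(abs(W[...,0]-635)<40)&(abs(W[...,1]-6)<40)
print('knob',W[k].mean(0))
E
python3 g.py
```

```text
t 20.60 tcp [473.15  31.77   9.74] q [-0.26  0.57  0.14  2.16 -0.19  0.42 -1.7 ] w 11.3 F [ 1.22 -0.09 -0.15] M [-0.1  -0.34 -0.03] yaw tool x -0.156 z [-0.  0. -1.]
blue ((576.412353515625, 14.02621841430664), (66.98257446289062, 51.715904235839844), 82.97120666503906) [33.87 37.19 40.41] 605.2236866640498
knob [633.48   4.58  90.61]
```

Drawn out 70 mm with about 1 N of force. Now lifting and carrying to the tray.

Emit:
carry_out:
  moves:
    - [[0, 0, -3, 0], [0, 0, -6, 0], [0, 0, -9, 0], [0, 0, -12, 0], [0, 0, -12, 0], [0, 0, -10, 0], [0, 0, -6, 0], [0, 0, -2, 0]]

```text
t: 21.45
tcp_pos: [474.1, 31.8, 70.6]
tool_rot: [-3.132, 0.245, -0.002]
wrist_force: [0.2, -0.6, -1.4]
gripper_width: 11.3
```

Emit:
carry_out:
  moves:
    - [[-2, -8, 0, 0], [-4, -16, 0, 0], [-6, -23, 0, 0], [-6.5, -25, 0, 0], [-6.5, -25, 0, 0], [-6.5, -25, 0, 0], [-6.5, -25, 0, 0], [-6.5, -25, 0, 0]]

```text
t: 22.25
tcp_pos: [455.7, 210.1, 69.2]
tool_rot: [3.132, -0.244, -0.002]
wrist_force: [0.7, -0.3, -1.8]
gripper_width: 11.0
```

Emit:
carry_out:
  moves:
    - [[-6.5, -25, 0, 0], [-6.5, -25, 0, 0], [-6.5, -25, 0, 0], [-5, -20, 0, 0], [-3, -12, 0, 0], [-1, -6, 0, 0], [0, 0, 0, 0], [0, 0, 0, 0]]

```text
t: 23.05
tcp_pos: [446.1, 323.4, 69.7]
tool_rot: [3.131, -0.247, -0.0]
wrist_force: [0.8, -0.2, -1.4]
gripper_width: 10.7
```

```bash
python3 g.py; python3 -c "
from h import *
to([444.6,325,-16])
q=grab_frame('side');p=grab_frame('wrist'); im=np.hstack([q['color'],p['color']])[:,:,::-1]; cv2.imwrite('pics/c.png',cv2.resize(im,(800,300)))"
```

```text
t 23.05 tcp [446.12 323.37  69.65] q [-0.87  0.56  0.23  1.92 -0.19  0.68 -2.25] w 10.7 F [ 0.8  -0.18 -1.4 ] M [-0.01  0.01 -0.02] yaw tool x -0.157 z [-0. -0. -1.]
blue ((500.7626037597656, 313.53912353515625), (67.09664154052734, 148.8223419189453), 80.88590240478516) [92.94 96.66 99.91] 577.7998568939719
knob [633.42   4.62  90.74]
t 23.10 tcp [446.24 323.22  69.76] q [-0.87  0.56  0.23  1.92 -0.19  0.68 -2.25] w 11.0 F [ 0.21 -0.23 -1.26] M [0.02 0.07 0.02] yaw tool x -0.158 z [-0. -0. -1.]
shift [-1.9  -1.57 85.76] per row/8 [-0.24 -0.2  10.72] /16 [-0.12 -0.1   5.36]
```

View pics/c.png

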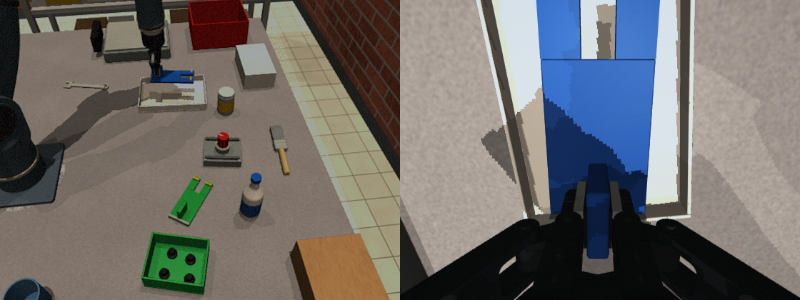

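The side view shows the holder level over the tray, and the stand undisturbed. Lowering slowly.

Emit:
carry_out:
  moves:
    - [[-1, -1, 10, 0], [0, 0, 15, 0], [0, 0, 15, 0], [0, 0, 15, 0], [0, 0, 12, 0], [0, 0, 7, 0], [0, 0, 4, 0], [0, 0, 2, 0]]

```text
t: 24.0
tcp_pos: [445.2, 325.7, -10.4]
tool_rot: [3.132, -0.245, -0.0]
wrist_force: [0.3, -0.0, -1.4]
gripper_width: 11.2
```

Emit:
carry_out:
  moves:
    - [[0, 0, 1, 0], [0, 0, 1, 0], [0, 0, 1, 0], [0, 0, 0.5, 0], [0, 0, 0.5, 0], [0, 0, 0, 0], [0, 0, 0, 0], [0, 0, 0, 0]]

```text
t: 24.8
tcp_pos: [445.2, 325.7, -14.2]
tool_rot: [-3.132, 0.245, -0.0]
wrist_force: [0.2, -0.8, -1.1]
gripper_width: 11.1
```

```bash
python3 g.py
```

```text
t 24.80 tcp [445.2  325.73 -14.16] q [-0.83  0.68  0.18  1.98 -0.23  0.49 -2.21] w 11.1 F [ 0.18 -0.76 -1.13] M [ 0.    0.08 -0.01] yaw tool x -0.156 z [ 0.  0. -1.]
blue ((501.0203857421875, 309.0828857421875), (152.40255737304688, 82.51217651367188), 3.5301060676574707) [ 9.03 12.98 16.55] 575.8565852931715
knob [633.54   4.6   90.6 ]
```

Emit:
carry_out:
  moves:
    - [[0, 0, 0.5, 0], [0, 0, 0.5, 0], [0, 0, 0.5, 0], [0, 0, 0, 0], [0, 0, 0, 0], [0, 0, 0, 0], [0, 0, 0, 0], [0, 0, 0, 0]]

```text
t: 25.65
tcp_pos: [445.2, 325.8, -15.7]
tool_rot: [-3.132, 0.245, -0.0]
wrist_force: [0.1, -0.2, -1.3]
gripper_width: 11.1
```

```bash
python3 -c "
from h import *
st()"
```

```text
t 25.65 tcp [445.2  325.76 -15.67] q [-0.83  0.68  0.17  1.98 -0.24  0.49 -2.21] w 11.1 F [ 0.12 -0.24 -1.28] M [-0.02  0.13 -0.01] yaw tool x -0.156 z [ 0.  0. -1.]
```

Emit:
carry_out:
  moves:
    - [[0, 0, 0.4, 0], [0, 0, 0.4, 0], [0, 0, 0.4, 0], [0, 0, 0, 0], [0, 0, 0, 0], [0, 0, 0, 0], [0, 0, 0, 0], [0, 0, 0, 0]]

```text
t: 26.45
tcp_pos: [445.3, 325.8, -15.9]
tool_rot: [-3.131, 0.245, -0.0]
wrist_force: [-2.7, -1.5, 10.9]
gripper_width: 11.5
```

```bash
python3 -c "
from h import *
st()"
```

```text
t 26.45 tcp [445.26 325.8  -15.95] q [-0.83  0.69  0.17  1.99 -0.24  0.49 -2.21] w 11.5 F [-2.66 -1.49 10.87] M [-0.41  0.71  0.02] yaw tool x -0.156 z [ 0.  0. -1.]
```

Emit:
carry_out:
  moves:
    - [[0, 0, -0.4, 0], [0, 0, -0.3, 0], [0, 0, 0, 0], [0, 0, 0, 0], [0, 0, 0, 0], [0, 0, 0, 0], [0, 0, 0, 0], [0, 0, 0, 0]]
  force: 30

```text
t: 27.25
tcp_pos: [445.3, 325.8, -15.9]
tool_rot: [-3.132, 0.245, -0.0]
wrist_force: [-1.6, -0.6, 6.7]
gripper_width: 11.2
```

Emit:
carry_out:
  moves:
    - [[0, 0, 0, 0], [0, 0, 0, 0], [0, 0, 0, 0], [0, 0, 0, 0], [0, 0, 0, 0], [0, 0, 0, 0], [0, 0, 0, 0], [0, 0, 0, 0]]
  fingers: 0.6

```text
t: 28.05
tcp_pos: [445.2, 325.8, -16.2]
tool_rot: [-3.132, 0.245, -0.0]
wrist_force: [0.2, 0.4, 1.6]
gripper_width: 51.2
```

Emit:
carry_out:
  moves:
    - [[0, 0, -5, 0], [0, 0, -15, 0], [0, 0, -25, 0], [0, 0, -30, 0], [0, 0, -30, 0], [0, 0, -30, 0], [0, 0, -30, 0], [0, 0, 0, 0]]

```text
t: 28.85
tcp_pos: [447.1, 326.9, 153.0]
tool_rot: [-3.127, 0.245, -0.007]
wrist_force: [0.2, 0.2, 0.0]
gripper_width: 51.2
```

```bash
python3 g.py; python3 -c "
from h import *
p=grab_frame('top');q=grab_frame('side')
im=np.hstack([p['color'],q['color']])[:,:,::-1]; cv2.imwrite('pics/e.png',cv2.resize(im,(800,300)))
w=grab_frame('wrist'); W=cloud(w); c=w['color'].astype(int); r,g,b=c[...,0],c[...,1],c[...,2]
k=(b>1.5*r)&(b>1.15*g)&(b>60)&(W[...,2]<18)&(W[...,2]>4)&(W[...,1]>230)
P=W[k]; A=np.c_[P[:,:2]-P[:,:2].mean(0),np.ones(len(P))]; print('plane',np.linalg.lstsq(A,P[:,2],rcond=None)[0],len(P),cv2.minAreaRect(P[:,:2].astype(np.float32)))
"
```

```text
t 28.85 tcp [447.1  326.85 152.99] q [-0.9   0.45  0.27  1.83 -0.16  0.87 -2.28] w 51.2 F [0.16 0.24 0.  ] M [0.01 0.   0.  ] yaw tool x -0.157 z [ 0.01  0.   -1.  ]
blue ((498.7294921875, 315.1982116699219), (65.41548919677734, 150.87327575683594), 81.0034408569336) [ 7.32 11.21 50.81] 576.1546020245274
knob [633.44   4.62  90.6 ]
plane [-0.    0.   11.14] 10375 ((499.23675537109375, 316.816162109375), (66.84247589111328, 150.3320770263672), 81.01765441894531)
```

View pics/e.png

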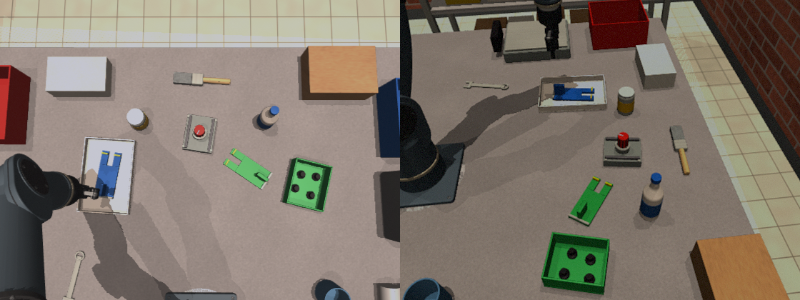

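The picture shows the holder flat in the tray (tilt about 0, plate top 11 mm, centre about 7 mm from the tray's centre). The gripper is clear, and the stand, bottle and tin are in place. Handing in.

```bash
python3 -c "
from workcell import robot
print(robot.hand_in())"
```

```text
the job is handed in; nothing more can be done
None
```

The blue holder is lying flat in the white tray, and I handed the job in at about 29 s; `hand_in` gives no verdict.

**What I did:** I turned the red knob clockwise about 2.8 rad. The grip torque rose from 0.2 to about 0.6 Nm at the end stop, so I backed off 0.15 rad and released it. I then drew the holder out by its fin, about 70 mm with 1–2 N at the wrist, and carried it to the tray. I set it down with about 12 N at the wrist, against the 30 N limit.

**Last checks:**
- **Holder:** measured tilt was about 0, and its centre was about 7 mm from the tray's centre. The plate top read 11.1 mm, and the depth camera reads about 1 mm low, so it is on the tray floor.
- **Gripper:** it was open and clear of the tray, with no force at the wrist.
- **Stand, spray bottle and tin:** the pictures show all three standing in their places. The knob's position stayed within about 1 mm from the draw-out on. I did not measure the bottle or the tin again at the end.

**What disagreed:**
- **Fingertips:** they sit about 37 mm short of the reported tool point. My first grip on the knob closed on air just above it; I measured the gap in the wrist depth image and corrected for it.
- **Knob height:** by camera it read about 1 mm below the true stop height, so I relied on the torque to find the end stop.

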